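Find the heavy side of a weighted plywood disc and hold it at the bottom

TASK

The round plywood wall piece on the bench stand has a slug of lead hidden inside, off to one side. Take hold of its crank handle, turn the disc well round (a third of a turn at the very least) to feel where it is heavy, then bring the heavy side straight down and finish while still gripping the handle and holding it still there, so that the hanger can be screwed on at the top. Leave the other things on the desk where they are.

Things in the scene. Friction and masses are not known exactly. Their poses are not given: they have to be found in the camera images.
- stand: Fixed dark steel stand carrying the disc: foot 200 x 170 mm, 14 mm thick; one 60 mm wide upright behind the disc, 249 mm high. Origin on the table straight below the disc's middle. Its x axis is level, along the disc's axle, from the disc's front (handle side) towards the upright, roughly away from the robot (turned up to 0.35 rad either way); y is to the left seen from the handle side; z up.
- hub (a point): Fixed point on the disc's level axle, at the disc's front face, 200 mm above the table. The disc is an upright round plywood sandwich, 180 mm across, 36 mm thick, alike all round but for its handle. Inside, unseen, sits a lead slug of 0.36 to 0.54 kg, its centre 55 mm from the axle, on a side that differs in every episode and has nothing to do with the handle.
- disc (a joint): Disc angle in rad, no limit. 0: handle straight above the axle; grows counter-clockwise seen from the handle side: handle at 55 mm x (cos up, sin to the stand's +y). Tells nothing of the slug. Raising the slug takes up to 0.29 N m; the bearing drags with about 0.36 N m either way, so the disc stays where it is left. Turning it takes 1 to 12 N along the handle's circle, least where the slug sinks.
- handle_grip (a point): Middle of the grip zone of the disc's crank handle: round wooden grip, 22 mm diameter, level, parallel to the axle, 55 mm from it, from 16 to 84 mm out of the disc's front face, then a 30 mm wide, 6 mm thick end flange. This point is on its centre line, 62 mm out of the face: a gripper held straight down fits in front of the disc. The point's own axes spin with the grip.
- handle: The same crank handle's grip, 20 g, origin on its centre line at the disc's front face. It spins freely about its own length, so the hand can keep one orientation while it carries the handle round.
- marker_fat: Bystander: fat paint marker lying down, 140 x 28 mm. Origin under its middle.
- marker_slim: Bystander: slim marker lying down, 130 x 18 mm. Origin under its middle.
- tape_roll: Bystander: roll of tape lying flat, 90 mm across, 25 mm high. Origin under its middle.
- cutout: Bystander: flat cut-out of steel bars, about 130 x 110 mm, 10 mm thick. Origin under its middle.
- ink_jar: Bystander: capped glass jar, 48 mm across, 60 mm high. Origin under its middle.
- set_square: Bystander: flat aluminium set square, about 200 x 150 mm, 4 mm thick. Origin under its middle.
- tin: Bystander: closed flat tin, 90 x 60 x 22 mm. Origin under its middle.

How it is judged (in metres and radians):
On the way:
1. the handle has been gripped and carried well round, more than 90 mm from where it started (not quite a third of a turn) (distance of handle_grip from where it was at the start of the episode above 0.09 m and contact force between the fingers and handle above 1 N), for 0.05 s.
At the end, for the whole second after the job is handed in: The hidden slug's centre is within 20 degrees of straight below the axle, the disc is at rest, and the fingers still grip the handle (more than 3 N) (z of slug_c0 in the frame of hub below -0.0517 m and contact force between the fingers and handle above 3 N and velocity of joint disc between -0.05 and 0.05 rad/s); the arm keeps its last pose, push and grip.
It fails at once if a bystander was pushed more than 30 mm (distance of any of marker_fat, marker_slim, tape_roll, cutout, ink_jar, set_square, tin from where it was at the start of the episode above 0.03 m).
It fails at once if the ink jar was tipped over (angle between ink_jar's own z axis and vertical above 0.5 rad).
It also fails if it takes over 72 s, if anything falls off the work surface, if the arm or the gripper's body presses on something with over 40 N, if the wrist force passes 120 N, or if a joint passes its speed limit or range.

ROBOT

A 7-joint arm with a two-finger parallel gripper is mounted at the origin on the work surface. World frame = base frame: x ahead of the robot, y to its left, z up, the work surface at z = 0. Lengths are in m, angles in degrees, forces in N, time in s.
With the tool pointing down it reaches from about 0.4 to 0.9 m from the base axis. Payload 5.5 kg.
Tool frame: the origin (TCP) lies midway between the tips of the shut fingers; the grasp point (between the pads) lies 19 mm behind it; z points along the fingers, y is the line along which they close (so a half turn about z gives the same grasp; the last joint's range is limited). The gripper opens to 85 mm and grips with 20 to 120 N. Pads are 22 mm wide; open, the fingers measure 114 mm over their backs; the gripper's body (76 mm by 85 mm) begins 54 mm behind the grasp point. The pads swing forward as they close: fully open they stand 13 mm farther back than shut.
Start: joints at [-52.586, 28.699, -24.465, 88.831, 12.651, 65.22, -12.049], TCP at [0.247, 0.601, 0.231] pointing down, gripper open.
Joint ranges: [-164.97, 164.97], [-17.58, 116.51], [-87.97, 89.64], [11.32, 138.91], [-80.73, 260.73], [10.89, 115.49], [-147.41, 147.41]. Speed limits (degrees/s): [147.25, 147.25, 180, 180, 180, 180, 180].

INTERFACE

Orientations are given as a 3x3 rotation matrix whose columns are the frame's x, y, z axes.
In Python, from cell import arm, grab_frame gives the robot as it stands.
- The arm moves only by the tool drive_tool, never from a script. Its argument "deltas" is text: rows parted by semicolons, each of 4 numbers parted by spaces: the shift along the tool's x, y, z in mm, then the turn about the tool's z in degrees. In form: tx ty tz yaw; .... A call has 1 to 5 rows; each row is the pose to reach, as a shift and turn from the pose commanded when the call began, along the tool's axes at that moment; what a row does not reach only later rows make up. A row lasts 1/8 s, in which the tool goes at most 62.5 mm and 10.7 degrees, less where a joint would pass 70% of its speed; a pose out of reach is approached as far as the arm can. A call with a gripper value outside its range is refused whole. "gripper" is the closure, from 0 (fully open) to 1 (shut), set as the call begins (left out, the last holds). The fingers move at their own pace and stop on an object; "grip_force" is the grip in N (left out, the last holds). Time passes only in rows, so rows that repeat a pose let the fingers close. It gives the time, the measured TCP pose, the force, the opening and the grip force at its end, in the units of the state.
- arm.get_state(): the state, without advancing time (a new reading comes with each control period).
- grab_frame(name): name is "scene" or "top" or "wrist"; returns a dict with "pixels" (480x640x3 uint8, blue, green, red), "depth" (480x640 float32, m along the optical axis (not along the pixel's ray), 0 where there is no reading), "vertical_fov" (degrees; the focal length in pixels is half the picture's height over the tangent of half this angle, whatever the lens; pixels are square), "cx", "cy" (the principal point, pixels), "eye" and "rotation" of the camera in the world. Camera axes: x right, y up, looking along -z (the intrinsics and any distortion apply to the point x, -y, -z); pixel columns grow to the right and rows downward; lengths in m; the calibration is good to about 2 mm. The wrist camera is an equidistant fisheye: a pixel r from the principal point sees the ray r / f radians off the axis. A picture is of the moment at which its call begins.
- arm.close_job(): hands the job in; it is judged then, once.
The state is a dict: "time": time; "joint_pos": joint angles; "joint_vel": joint speeds; "joint_torque": joint torques, N m; "eef_pos": TCP position; "tool_rot": TCP orientation; "force": force on the tool from outside, world axes, zero at the start; "torque": the same for the moment, N m; "opening": opening from 0.0 (shut) to 1.0 (fully open); "grip_force": force on a finger pad.
Only numpy, scipy, OpenCV 4.12 (cv2) and the standard library are available. Lean on these libraries where they do the work, as an engineer would, in place of code of your own. Each camera call takes 0.05 s, during which the arm holds its last target. There are 200 camera calls.

## Working session

There is one attempt and no reset: what is moved stays moved. The work goes in short steps, Python scripts to look and compute and a tool call to move; the robot and the scene stay as the last step left them, time stands still between calls to the robot, and variables do not carry over. Pictures are saved under pics/ and viewed, at most 10 in all, crops included, and the job is handed in when it is done.

Besides the shell and the picture viewer there is one more tool, called as name(argument=value, ...) on one line, values as JSON. drive_tool: Moves the arm, as the interface text tells. Its arguments: {"type":"object","properties":{"deltas":{"type":"string"},"gripper":{"type":"number"},"grip_force":{"type":"number"}},"required":["deltas"]}

```bash
mkdir -p pics; cat > h.py <<'E'
import numpy as np,cv2
from cell import arm,grab_frame
def pts(f):
    d=f["depth"];fl=240/np.tan(np.radians(f["vertical_fov"])/2)
    v,u=np.mgrid[0:480,0:640]
    c=np.stack([(u-f["cx"])/fl*d,-(v-f["cy"])/fl*d,-d],-1)
    return c@np.array(f["rotation"]).T+np.array(f["eye"])
E
python3 - <<'E'
from h import *
a=grab_frame("scene");b=grab_frame("top")
np.savez("f.npz",sp=pts(a),tp=pts(b),sc=a["pixels"],tc=b["pixels"])
cv2.imwrite("pics/scene.png",a["pixels"]);cv2.imwrite("pics/top.png",b["pixels"])
print(a["eye"],b["eye"]);s=arm.get_state();print(s["eef_pos"],s["tool_rot"],s["force"],s["time"])
E
```

```text
[ 1.39281598 -0.3408889   1.32248533] [ 0.2503427  -0.02741096  1.43538908]
[0.24679362 0.60064278 0.23038173] [[-9.25010271e-01  3.79941415e-01 -7.20917114e-04]
 [ 3.79942093e-01  9.25008920e-01 -1.58218302e-03]
 [ 6.57179043e-05 -1.73744231e-03 -9.99998488e-01]] [ 0.72791485 -0.54472357 -0.13857682] 0.1
```

View pics/scene.png

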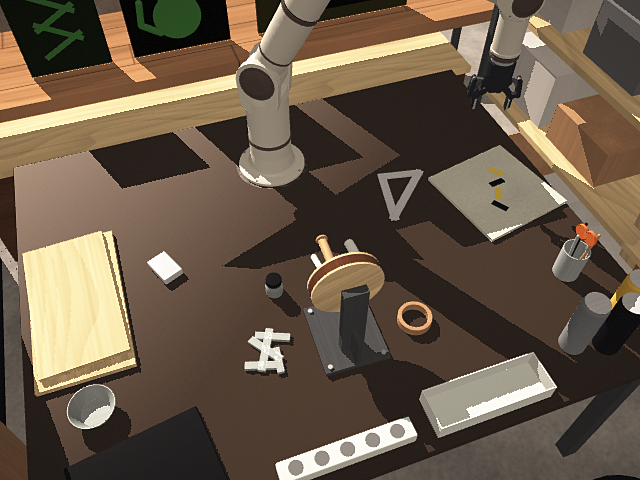

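View pics/top.png

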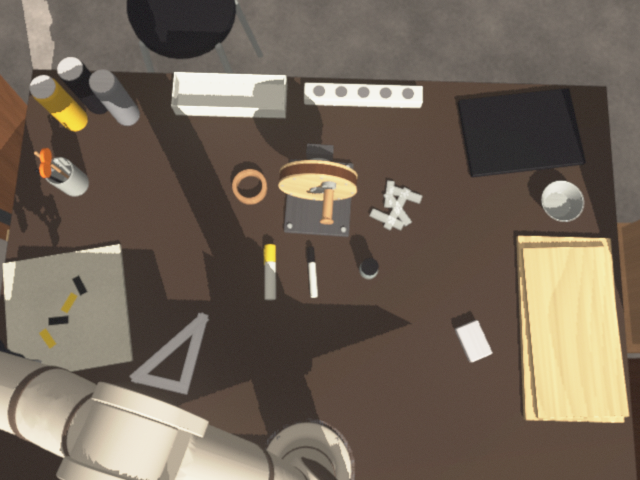

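The scene view shows the disc at about (345,280), with its handle pointing to the robot at (323,243). The top view shows the handle at (328,205) and the disc rim at (318,165-190). The markers lie in front of the disc at (270,270) and (313,275), and the jar at (369,268).

```bash
python3 - <<'E'
from h import *
z=np.load("f.npz");P=z["tp"];C=z["tc"]
for v in (190,195,200,205,210,215,218,221,225): print(v,[ (u,)+tuple(np.round(P[v,u],3)) for u in (323,326,328,331)])
for n in "ts":
  Q=z[n+"p"]
  # stand region
  m=(Q[...,2]>0.235)&(Q[...,0]>.4)&(Q[...,0]<.8)&(abs(Q[...,1])<.2)
  q=Q[m];print(n,len(q),q.min(0),q.max(0))
  m=(Q[...,2]>0.27)&(Q[...,0]>.4)&(Q[...,0]<.8)&(abs(Q[...,1]+.0)<.2)
  q=Q[m]
  if len(q)>9:
    r=cv2.minAreaRect((q[:,:2]*1000).astype(np.float32));print("rim",r,q.mean(0),q[:,2].max())
# handle points in each view: coming out toward robot
Q=z["tp"];m=(Q[...,2]>0.1)&(Q[...,0]>.4)&(Q[...,0]<.62)&(abs(Q[...,1])<.2)
for k in zip(*np.where(m)):
  pass
q=Q[m];print(len(q));print(np.round(q[::max(1,len(q)//40)],3))
for n,(u,v) in dict(fat=(270,270),slim=(313,275),jar=(369,268)).items(): print(n,P[v,u])
E
```

```text
190 [(323, np.float64(0.638), np.float64(-0.022), np.float64(0.202)), (326, np.float64(0.62), np.float64(-0.029), np.float64(0.261)), (328, np.float64(0.619), np.float64(-0.033), np.float64(0.264)), (331, np.float64(0.621), np.float64(-0.04), np.float64(0.258))]
195 [(323, np.float64(0.612), np.float64(-0.022), np.float64(0.248)), (326, np.float64(0.609), np.float64(-0.029), np.float64(0.262)), (328, np.float64(0.608), np.float64(-0.033), np.float64(0.262)), (331, np.float64(0.611), np.float64(-0.04), np.float64(0.254))]
200 [(323, np.float64(0.6), np.float64(-0.023), np.float64(0.252)), (326, np.float64(0.597), np.float64(-0.029), np.float64(0.262)), (328, np.float64(0.597), np.float64(-0.034), np.float64(0.261)), (331, np.float64(0.598), np.float64(-0.04), np.float64(0.26))]
205 [(323, np.float64(0.588), np.float64(-0.023), np.float64(0.254)), (326, np.float64(0.586), np.float64(-0.03), np.float64(0.263)), (328, np.float64(0.586), np.float64(-0.034), np.float64(0.262)), (331, np.float64(0.588), np.float64(-0.04), np.float64(0.256))]
210 [(323, np.float64(0.576), np.float64(-0.023),
[... 2217 characters left out ...]
 [ 0.585 -0.025  0.257]
 [ 0.584 -0.021  0.251]
 [ 0.583 -0.038  0.257]
 [ 0.58  -0.034  0.26 ]
 [ 0.578 -0.03   0.258]
 [ 0.575 -0.026  0.261]
 [ 0.573 -0.021  0.26 ]
 [ 0.574 -0.039  0.256]
 [ 0.571 -0.034  0.259]
 [ 0.568 -0.03   0.261]
 [ 0.567 -0.026  0.256]
 [ 0.566 -0.022  0.252]
 [ 0.566 -0.039  0.255]
 [ 0.562 -0.035  0.26 ]
 [ 0.56  -0.03   0.258]
 [ 0.557 -0.024  0.26 ]
 [ 0.56  -0.041  0.253]
 [ 0.554 -0.033  0.266]
 [ 0.553 -0.024  0.259]
 [ 0.553 -0.041  0.259]
 [ 0.551 -0.031  0.258]
 [ 0.553 -0.02   0.242]
 [ 0.551 -0.037  0.249]
 [ 0.551 -0.035  0.24 ]]
fat [0.47609441 0.10636934 0.03634748]
slim [ 0.46920882 -0.00214956  0.01958567]
jar [ 0.48492987 -0.14143081  0.05875187]
```

drive_tool(deltas="0 0 -60 0; -20 -15 -115 -5; -65 -50 -140 -10; -110 -90 -150 -19; -155 -130 -150 -19", gripper=0)

```text
time: 0.72
eef_pos: [0.3418, 0.4207, 0.382]
tool_rot: [[-0.998, 0.056, 0.001], [0.056, 0.998, 0.001], [-0.001, 0.001, -1.0]]
force: [0.3, 0.7, 0.8]
opening: 0.997
grip_force: 0.0
```

```bash
python3 - <<'E'
from h import *
z=np.load("f.npz")
for n in "ts":
  Q=z[n+"p"]
  m=(Q[...,2]>0.25)&(Q[...,0]>.635)&(Q[...,0]<.72)&(abs(Q[...,1])<.15)
  q=Q[m]
  # front edge & back edge per y bin
  e=[]
  for y0 in np.arange(-.07,.06,.01):
    s=q[(q[:,1]>y0)&(q[:,1]<y0+.01)]
    if len(s)>5: e.append((y0+.005,np.percentile(s[:,0],3),np.percentile(s[:,0],97)))
  e=np.array(e);print(n,np.polyfit(e[:,0],e[:,1],1),np.polyfit(e[:,0],e[:,2],1))
  # rim circle: y-z fit
  A=np.c_[2*q[:,1],2*q[:,2],np.ones(len(q))];r=np.linalg.lstsq(A,q[:,1]**2+q[:,2]**2,rcond=None)[0];print("circ",r[:2],np.sqrt(r[2]+r[0]**2+r[1]**2))
  m=(Q[...,2]>0.2)&(Q[...,0]>.562)&(Q[...,0]<.625)&(abs(Q[...,1])<.1)
  q=Q[m];c=q.mean(0);w=np.linalg.svd(q-c)[2][0];print("handle",c,w,q[:,1].min(),q[:,1].max())
  m=(Q[...,2]>0.2)&(Q[...,0]>.54)&(Q[...,0]<.556)&(abs(Q[...,1])<.1);q=Q[m];print("flange",len(q),q.min(0),q.max(0))
s=arm.get_state();print(s["time"],s["eef_pos"],s["tool_rot"])
E
```

```text
t [0.05631789 0.64122406] [-0.01455742  0.6940711 ]
circ [-0.00820346  0.23521292] 0.05767383125961976
handle [ 0.59266978 -0.03184972  0.25762026] [-0.9996243   0.02731257 -0.00229711] -0.042715891670749226 -0.020824586965831553
flange 58 [ 0.55061163 -0.04375989  0.23779455] [ 0.55545994 -0.01754816  0.27045916]
s [0.03588021 0.64502665] [0.02374952 0.68611477]
circ [-0.01150691  0.23878891] 0.05335189015915929
handle [ 0.59252631 -0.03452294  0.25667677] [ 0.99862147 -0.05163466 -0.00943496] -0.04462000648440717 -0.022580218773644523
flange 13 [ 0.54919119 -0.04328105  0.23954782] [ 0.55591041 -0.03013633  0.26422886]
0.725 [0.34178345 0.42072076 0.3820485 ] [[-9.98419513e-01  5.61903497e-02  1.05901986e-03]
 [ 5.61915738e-02  9.98419327e-01  1.16393444e-03]
 [-9.91944012e-04  1.22160285e-03 -9.99998762e-01]]
```

drive_tool(deltas="-30 -50 0 0; -60 -100 0 0; -90 -150 0 0; -120 -200 0 0; -150 -250 0 0")

```text
time: 1.35
eef_pos: [0.4765, 0.1619, 0.3811]
tool_rot: [[-0.998, 0.058, -0.0], [0.058, 0.998, -0.0], [0.0, -0.0, -1.0]]
force: [1.0, -0.2, 0.2]
opening: 0.999
grip_force: 0.0
```

drive_tool(deltas="-30 -50 0 0; -60 -100 0 0; -90 -150 0 0; -113 -189 0 0; -113 -189 0 0")

```text
time: 1.98
eef_pos: [0.5784, -0.0366, 0.3801]
tool_rot: [[-0.998, 0.066, -0.002], [0.066, 0.998, -0.002], [0.002, -0.002, -1.0]]
force: [-0.2, 0.6, -0.7]
opening: 0.998
grip_force: 0.0
```

```bash
python3 - <<'E'
from h import *
f=grab_frame("wrist");cv2.imwrite("pics/w1.png",f["pixels"]);s=arm.get_state();print(s["time"],s["eef_pos"],s["tool_rot"],s["force"])
E
```

```text
2.025 [ 0.57791995 -0.03341994  0.38025919] [[-9.98078817e-01  6.19292631e-02 -1.85528485e-03]
 [ 6.19296660e-02  9.98080503e-01 -1.60467059e-04]
 [ 1.84178603e-03 -2.75055944e-04 -9.99998266e-01]] [1.07706483 1.44821098 0.02112136]
```

View pics/w1.png

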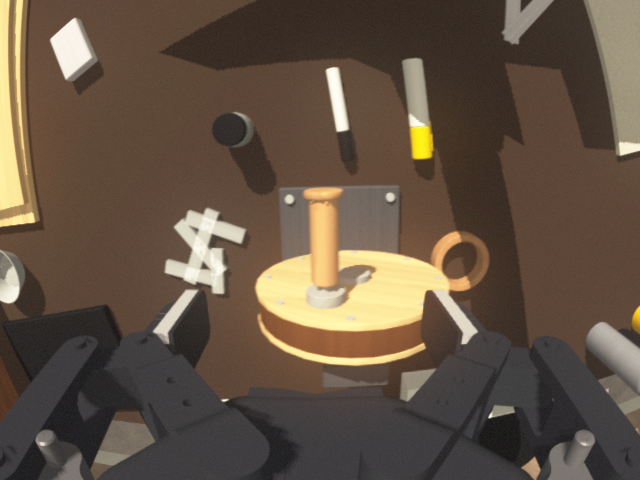

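The wrist view shows the handle at (323,240), midway between the open fingers at (180,325) and (450,325). I'll descend and close on it.

drive_tool(deltas="0 0 50 0; 0 0 95 0; 0 0 130 0; 0 0 147 0; 0 0 147 0")

```text
time: 2.65
eef_pos: [0.5773, -0.0304, 0.2336]
tool_rot: [[-0.998, 0.057, -0.002], [0.057, 0.998, 0.0], [0.002, 0.0, -1.0]]
force: [-0.0, 0.8, -0.9]
opening: 0.996
grip_force: 0.0
```

drive_tool(deltas="0 0 0 0; 0 0 0 0; 0 0 0 0; 0 0 0 0; 0 0 0 0", gripper=1, grip_force=60)

```text
time: 3.28
eef_pos: [0.5784, -0.0311, 0.235]
tool_rot: [[-0.998, 0.058, 0.001], [0.058, 0.998, 0.0], [-0.001, 0.0, -1.0]]
force: [-1.2, 1.3, 4.2]
opening: 0.235
grip_force: 58.5
```

```bash
python3 - <<'E'
from h import *
s=arm.get_state();print({k:np.round(s[k],3).tolist() for k in ("time","eef_pos","force","torque","opening","grip_force")})
f=grab_frame("scene");cv2.imwrite("pics/s2.png",f["pixels"][150:400,200:500]);
E
```

```text
{'time': 3.275, 'eef_pos': [0.578, -0.031, 0.235], 'force': [-1.216, 1.296, 4.196], 'torque': [0.208, 0.172, 0.16], 'opening': 0.235, 'grip_force': 58.511}
```

View pics/s2.png

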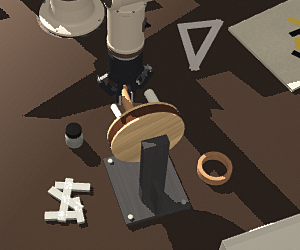

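The grip is on the handle. I'll work out rows for a full counter-clockwise turn, starting near -26°, in 20° calls.

```bash
cat > rows.py <<'E'
import numpy as np,sys
def c(a): a=np.radians(a);return np.array([np.sin(a),-np.cos(a)])*55
a0,st,n,sub=map(float,sys.argv[1:]);cmd=c(a0)
for k in range(int(n)):
    base=cmd.copy();o=[]
    for j in range(1,int(sub)+1):
        d=np.round(c(a0+st*(k+j/sub))-base,0 if 0 else 1);o.append("0 %g %g 0"%tuple(d))
    cmd=base+d;print(round(a0+st*(k+1)),"; ".join(o))
E
python3 rows.py -26 20 18 5
```

```text
-6 0 3.5 -1.6 0; 0 7.1 -2.9 0; 0 10.8 -3.9 0; 0 14.6 -4.7 0; 0 18.4 -5.3 0
14 0 3.8 -0.2 0; 0 7.6 -0.2 0; 0 11.5 0 0; 0 15.3 0.6 0; 0 19 1.4 0
34 0 3.7 1 0; 0 7.3 2.3 0; 0 10.8 3.9 0; 0 14.2 5.7 0; 0 17.5 7.7 0
54 0 3.1 2.3 0; 0 6 4.8 0; 0 8.8 7.4 0; 0 11.3 10.3 0; 0 13.7 13.3 0
74 0 2.2 3.2 0; 0 4.1 6.5 0; 0 5.8 10 0; 0 7.2 13.5 0; 0 8.4 17.2 0
94 0 0.9 3.7 0; 0 1.6 7.5 0; 0 2 11.3 0; 0 2.1 15.1 0; 0 2 19 0
114 0 -0.4 3.8 0; 0 -1.1 7.6 0; 0 -2 11.3 0; 0 -3.2 14.9 0; 0 -4.6 18.5 0
134 0 -1.7 3.5 0; 0 -3.6 6.8 0; 0 -5.8 10 0; 0 -8.2 13 0; 0 -10.7 15.8 0
154 0 -2.8 2.7 0; 0 -5.7 5.2 0; 0 -8.8 7.4 0; 0 -12.1 9.5 0; 0 -15.5 11.3 0
174 0 -3.5 1.5 0; 0 -7.1 2.8 0; 0 -10.8 3.9 0; 0 -14.5 4.7 0; 0 -18.3 5.2 0
194 0 -3.9 0.3 0; 0 -7.7 0.3 0; 0 -11.5 0 0; 0 -15.3 -0.5 0; 0 -19.1 -1.3 0
214 0 -3.7 -1.1 0; 0 -7.3 -2.4 0; 0 -10.8 -3.9 0; 0 -14.2 -5.7 0; 0 -17.4 -7.8 0
234 0 -3.2 -2.2 0; 0 -6.1 -4.7 0; 0 -8.9 -7.4 0; 0 -11.4 -10.2 0; 0 -13.8 -13.2 0
254 0 -2.1 -3.2 0; 0 -4.1 -6.5 0; 0 -5.7 -10 0; 0 -7.2 -13.6 0; 0 -8.4 -17.2 0
274 0 -0.9 -3.7 0; 0 -1.6 -7.5 0; 0 -2 -11.3 0; 0 -2.1 -15.2 0; 0 -2 -19 0
294 0 0.4 -3.8 0; 0 1.1 -7.6 0; 0 2 -11.3 0; 0 3.2 -15 0; 0 4.7 -18.5 0
314 0 1.6 -3.5 0; 0 3.6 -6.8 0; 0 5.7 -10 0; 0 8.1 -13 0; 0 10.6 -15.9 0
334 0 2.8 -2.6 0; 0 5.7 -5.1 0; 0 8.9 -7.4 0; 0 12.1 -9.4 0; 0 15.5 -11.2 0
```

drive_tool(deltas="0 3.5 -1.5 0; 0 7 -3 0; 0 11 -4 0; 0 14.5 -4.5 0; 0 18.5 -5.5 0")

```text
time: 3.95
eef_pos: [0.5789, -0.0169, 0.2403]
tool_rot: [[-0.998, 0.061, -0.0], [0.061, 0.998, -0.004], [-0.0, -0.004, -1.0]]
force: [-2.1, -6.6, 5.8]
opening: 0.234
grip_force: 59.5
```

drive_tool(deltas="0 4 0 0; 0 7.5 0 0; 0 11.5 0 0; 0 15.5 0.5 0; 0 19 1.5 0")

```text
time: 4.58
eef_pos: [0.5799, 0.0056, 0.2404]
tool_rot: [[-0.998, 0.059, 0.0], [0.059, 0.998, -0.001], [-0.0, -0.001, -1.0]]
force: [-6.6, -0.8, 15.7]
opening: 0.233
grip_force: 60.4
```

drive_tool(deltas="0 3.5 1 0; 0 7.5 2.5 0; 0 11 4 0; 0 14 5.5 0; 0 17.5 7.5 0")

```text
time: 5.2
eef_pos: [0.5807, 0.0261, 0.2321]
tool_rot: [[-0.998, 0.056, -0.0], [0.056, 0.998, 0.002], [0.0, 0.002, -1.0]]
force: [-4.6, 4.6, 9.7]
opening: 0.235
grip_force: 60.0
```

drive_tool(deltas="0 3 2 0; 0 6 4.5 0; 0 9 7 0; 0 11.5 10 0; 0 14 13 0")

```text
time: 5.82
eef_pos: [0.5813, 0.0404, 0.2181]
tool_rot: [[-0.998, 0.056, -0.001], [0.056, 0.998, 0.003], [0.001, 0.003, -1.0]]
force: [-3.6, 4.0, 4.9]
opening: 0.232
grip_force: 59.5
```

drive_tool(deltas="0 2 3 0; 0 4 6.5 0; 0 6 10 0; 0 7 13.5 0; 0 8.5 17 0")

```text
time: 6.45
eef_pos: [0.5816, 0.0485, 0.2005]
tool_rot: [[-0.998, 0.056, -0.002], [0.056, 0.998, 0.002], [0.002, 0.002, -1.0]]
force: [-3.2, 3.9, 2.9]
opening: 0.233
grip_force: 59.3
```

drive_tool(deltas="0 1 3.5 0; 0 1.5 7.5 0; 0 2 11.5 0; 0 2 15 0; 0 2 19 0")

```text
time: 7.08
eef_pos: [0.5817, 0.0499, 0.1813]
tool_rot: [[-0.998, 0.056, -0.002], [0.056, 0.998, 0.002], [0.002, 0.002, -1.0]]
force: [-1.7, 2.7, 2.6]
opening: 0.234
grip_force: 59.3
```

drive_tool(deltas="0 -0.5 4 0; 0 -1 7.5 0; 0 -2 11.5 0; 0 -3 15 0; 0 -4.5 18.5 0")

```text
time: 7.7
eef_pos: [0.5815, 0.0447, 0.1628]
tool_rot: [[-0.998, 0.057, -0.002], [0.057, 0.998, 0.001], [0.002, 0.001, -1.0]]
force: [-4.3, 4.2, 3.1]
opening: 0.234
grip_force: 59.3
```

drive_tool(deltas="0 -1.5 3.5 0; 0 -3.5 7 0; 0 -6 10 0; 0 -8 13 0; 0 -10.5 16 0")

```text
time: 8.32
eef_pos: [0.581, 0.0334, 0.1471]
tool_rot: [[-0.998, 0.058, -0.001], [0.058, 0.998, 0.0], [0.001, 0.0, -1.0]]
force: [-3.5, 3.2, 5.0]
opening: 0.233
grip_force: 59.5
```

drive_tool(deltas="0 -3 2.5 0; 0 -5.5 5 0; 0 -9 7.5 0; 0 -12 9.5 0; 0 -15.5 11.5 0")

```text
time: 8.95
eef_pos: [0.5805, 0.018, 0.1364]
tool_rot: [[-0.998, 0.058, -0.001], [0.058, 0.998, 0.0], [0.001, 0.0, -1.0]]
force: [-6.0, 4.4, 10.6]
opening: 0.238
grip_force: 60.0
```

drive_tool(deltas="0 -3.5 1.5 0; 0 -7 3 0; 0 -11 4 0; 0 -14.5 4.5 0; 0 -18.5 5 0")

```text
time: 9.57
eef_pos: [0.5798, 0.0016, 0.1319]
tool_rot: [[-0.998, 0.056, 0.0], [0.056, 0.998, 0.003], [-0.0, 0.003, -1.0]]
force: [-5.9, 8.3, 11.7]
opening: 0.24
grip_force: 60.3
```

drive_tool(deltas="0 -4 0.5 0; 0 -7.5 0.5 0; 0 -11.5 0 0; 0 -15.5 -0.5 0; 0 -19 -1.5 0")

```text
time: 10.2
eef_pos: [0.5791, -0.0154, 0.1328]
tool_rot: [[-0.999, 0.055, 0.001], [0.055, 0.998, 0.004], [-0.001, 0.005, -1.0]]
force: [-1.7, 10.8, 5.3]
opening: 0.234
grip_force: 59.7
```

drive_tool(deltas="0 -3.5 -1 0; 0 -7.5 -2.5 0; 0 -11 -4 0; 0 -14 -5.5 0; 0 -17.5 -8 0")

```text
time: 10.82
eef_pos: [0.5783, -0.0328, 0.1397]
tool_rot: [[-0.999, 0.054, 0.001], [0.054, 0.999, 0.005], [-0.001, 0.005, -1.0]]
force: [3.3, 10.5, -3.4]
opening: 0.234
grip_force: 58.9
```

drive_tool(deltas="0 -3 -2 0; 0 -6 -4.5 0; 0 -9 -7.5 0; 0 -11.5 -10 0; 0 -14 -13 0")

```text
time: 11.45
eef_pos: [0.5776, -0.0473, 0.1522]
tool_rot: [[-0.998, 0.055, 0.001], [0.055, 0.998, 0.004], [-0.001, 0.004, -1.0]]
force: [3.6, 10.2, -6.9]
opening: 0.233
grip_force: 58.8
```

drive_tool(deltas="0 -2 -3 0; 0 -4 -6.5 0; 0 -5.5 -10 0; 0 -7 -13.5 0; 0 -8.5 -17 0")

```text
time: 12.08
eef_pos: [0.5773, -0.0567, 0.1689]
tool_rot: [[-0.998, 0.056, 0.001], [0.056, 0.998, 0.003], [-0.001, 0.003, -1.0]]
force: [5.3, 7.8, -8.6]
opening: 0.235
grip_force: 58.8
```

drive_tool(deltas="0 -1 -3.5 0; 0 -1.5 -7.5 0; 0 -2 -11.5 0; 0 -2 -15 0; 0 -2 -19 0")

```text
time: 12.7
eef_pos: [0.5771, -0.0598, 0.1876]
tool_rot: [[-0.998, 0.056, 0.001], [0.056, 0.998, 0.002], [-0.001, 0.002, -1.0]]
force: [6.3, 5.6, -11.1]
opening: 0.237
grip_force: 58.9
```

drive_tool(deltas="0 0.5 -4 0; 0 1 -7.5 0; 0 2 -11.5 0; 0 3 -15 0; 0 4.5 -18.5 0")

```text
time: 13.32
eef_pos: [0.5772, -0.0566, 0.2059]
tool_rot: [[-0.998, 0.058, 0.001], [0.058, 0.998, 0.001], [-0.001, 0.001, -1.0]]
force: [6.6, 3.7, -11.7]
opening: 0.232
grip_force: 58.9
```

drive_tool(deltas="0 1.5 -3.5 0; 0 3.5 -7 0; 0 5.5 -10 0; 0 8 -13 0; 0 10.5 -16 0")

```text
time: 13.95
eef_pos: [0.5776, -0.0477, 0.2218]
tool_rot: [[-0.998, 0.059, 0.0], [0.059, 0.998, -0.001], [-0.0, -0.001, -1.0]]
force: [5.1, 1.0, -11.5]
opening: 0.23
grip_force: 58.9
```

drive_tool(deltas="0 3 -2.5 0; 0 5.5 -5 0; 0 9 -7.5 0; 0 12 -9.5 0; 0 15.5 -11 0")

```text
time: 14.58
eef_pos: [0.5782, -0.034, 0.2337]
tool_rot: [[-0.998, 0.06, -0.0], [0.06, 0.998, -0.003], [-0.0, -0.003, -1.0]]
force: [3.6, -3.3, -5.8]
opening: 0.233
grip_force: 59.3
```

```bash
cat > fit.py <<'E'
import numpy as np
d=np.array([[-16.9,240.3,-6.6,5.8],[5.6,240.4,-.8,15.7],[26.1,232.1,4.6,9.7],[40.4,218.1,4,4.9],[48.5,200.5,3.9,2.9],[49.9,181.3,2.7,2.6],[44.7,162.8,4.2,3.1],[33.4,147.1,3.2,5],[18,136.4,4.4,10.6],[1.6,131.9,8.3,11.7],[-15.4,132.8,10.8,5.3],[-32.8,139.7,10.5,-3.4],[-47.3,152.2,10.2,-6.9],[-56.7,168.9,7.8,-8.6],[-59.8,187.6,5.6,-11.1],[-56.6,205.9,3.7,-11.7],[-47.7,221.8,1,-11.5],[-34,233.7,-3.3,-5.8]])
y,z=d[:,0],d[:,1]
r=np.linalg.lstsq(np.c_[2*y,2*z,np.ones(len(y))],y*y+z*z,rcond=None)[0]
print("centre",r[:2],"R",np.sqrt(r[2]+r[0]**2+r[1]**2))
for cy,cz,by,bz in ((r[0],r[1],0,0),(r[0],r[1],.66,0),(r[0],r[1],1,1),(r[0],r[1]+2,0,0),(r[0]+2,r[1],0,0)):
    a=np.arctan2(y-cy,z-cz);R=-((d[:,2]-by)*np.cos(a)-(d[:,3]-bz)*np.sin(a))
    M=np.c_[np.ones(len(a)),np.sin(a),np.cos(a)]
    k=np.linalg.lstsq(M,R,rcond=None)[0]
    print("phi",np.degrees(np.arctan2(-k[2],k[1])),"A",np.hypot(k[1],k[2]),"D",k[0],"res",np.std(R-M@k))
print(np.round(np.degrees(a)),np.round(R,1))
E
python3 fit.py
```

```text
centre [ -4.82105098 186.74620972] R 55.016588657406444
phi 144.7276391428463 A 4.867139430247249 D 6.7081694165714225 res 0.4432135256220712
phi 151.57687319040053 A 4.518258298212707 D 6.708169416571421 res 0.4432135256220711
phi 159.9964348128715 A 5.2929269275793525 D 6.708169416571423 res 0.4432135256220712
phi 145.6330380690281 A 4.859452616649455 D 6.750729650063308 res 0.41654676385977496
phi 145.2061527954414 A 4.920868835813427 D 6.518236917645706 res 0.42292554306164726
[ -15.    9.   33.   54.   75.   96.  117.  138.  158.  175. -167. -147.
 -128. -108.  -89.  -70.  -52.  -34.] [ 4.9  3.2  1.3  1.6  1.8  2.9  4.7  5.7  8.1  9.2  9.3 10.7 11.7 10.6
 11.   9.8  8.4  6. ]
```

```bash
python3 rows.py -26 40 4 5; python3 rows.py 134 15 1 3
```

```text
14 0 7.1 -2.9 0; 0 14.6 -4.7 0; 0 22.2 -5.5 0; 0 29.9 -5.3 0; 0 37.4 -3.9 0
54 0 7.3 2.3 0; 0 14.2 5.7 0; 0 20.6 10 0; 0 26.3 15.1 0; 0 31.2 21 0
94 0 4.1 6.5 0; 0 7.2 13.5 0; 0 9.3 20.9 0; 0 10.4 28.5 0; 0 10.4 36.2 0
134 0 -1.1 7.6 0; 0 -3.2 14.9 0; 0 -6.3 22 0; 0 -10.4 28.5 0; 0 -15.3 34.3 0
149 0 -3.5 3.3 0; 0 -7.2 6.3 0; 0 -11.2 8.9 0
```

drive_tool(deltas="0 7.5 -4 0; 0 15.5 -5.5 0; 0 23.5 -6.5 0; 0 31.5 -6.5 0; 0 39 -5 0")

```text
time: 15.2
eef_pos: [0.5799, 0.0072, 0.2406]
tool_rot: [[-0.998, 0.059, -0.0], [0.059, 0.998, -0.001], [0.0, -0.001, -1.0]]
force: [-4.0, -2.1, 5.8]
opening: 0.233
grip_force: 60.4
```

drive_tool(deltas="0 7.5 2.5 0; 0 14 5.5 0; 0 20.5 10 0; 0 26.5 15 0; 0 31 21 0")

```text
time: 15.82
eef_pos: [0.5813, 0.0404, 0.2183]
tool_rot: [[-0.998, 0.057, -0.001], [0.057, 0.998, 0.002], [0.001, 0.001, -1.0]]
force: [-5.1, 2.6, 3.9]
opening: 0.237
grip_force: 60.4
```

drive_tool(deltas="0 4 6.5 0; 0 7 13.5 0; 0 9.5 21 0; 0 10.5 28.5 0; 0 10.5 36 0")

```text
time: 16.45
eef_pos: [0.5817, 0.0501, 0.1817]
tool_rot: [[-0.998, 0.057, -0.002], [0.057, 0.998, 0.001], [0.002, 0.001, -1.0]]
force: [-5.2, 1.8, 3.2]
opening: 0.234
grip_force: 60.3
```

drive_tool(deltas="0 -1 7.5 0; 0 -3 15 0; 0 -6.5 22 0; 0 -10.5 28.5 0; 0 -15.5 34.5 0")

```text
time: 17.08
eef_pos: [0.5811, 0.0342, 0.1478]
tool_rot: [[-0.998, 0.057, -0.001], [0.057, 0.998, 0.001], [0.001, 0.001, -1.0]]
force: [-6.3, 2.1, 7.8]
opening: 0.233
grip_force: 60.7
```

drive_tool(deltas="0 -3.5 3.5 0; 0 -7 6.5 0; 0 -11 9 0; 0 -11 9 0; 0 -11 9 0")

```text
time: 17.7
eef_pos: [0.5807, 0.0229, 0.1392]
tool_rot: [[-0.998, 0.058, -0.001], [0.058, 0.998, 0.0], [0.001, 0.0, -1.0]]
force: [-5.9, 1.4, 6.7]
opening: 0.239
grip_force: 60.7
```

drive_tool(deltas="0 0 0 0; 0 0 0 0; 0 0 0 0; 0 0 0 0; 0 0 0 0")

```text
time: 18.32
eef_pos: [0.5807, 0.0228, 0.1392]
tool_rot: [[-0.998, 0.058, -0.001], [0.058, 0.998, 0.0], [0.001, 0.0, -1.0]]
force: [-5.8, 0.2, 6.1]
opening: 0.233
grip_force: 60.7
```

```bash
python3 - <<'E'
from h import *
s=arm.get_state();p=np.array(s["eef_pos"])*1000
print(s["time"],p,np.degrees(np.arctan2(p[1]+4.8,p[2]-186.7)),s["grip_force"],np.abs(s["joint_vel"]).max())
f=grab_frame("scene");cv2.imwrite("pics/s3.png",f["pixels"])
E
```

```text
18.325 [580.67596261  22.84156168 139.15117408] 149.8292759285764 60.692936182022095 0.04607134245901851
```

View pics/s3.png

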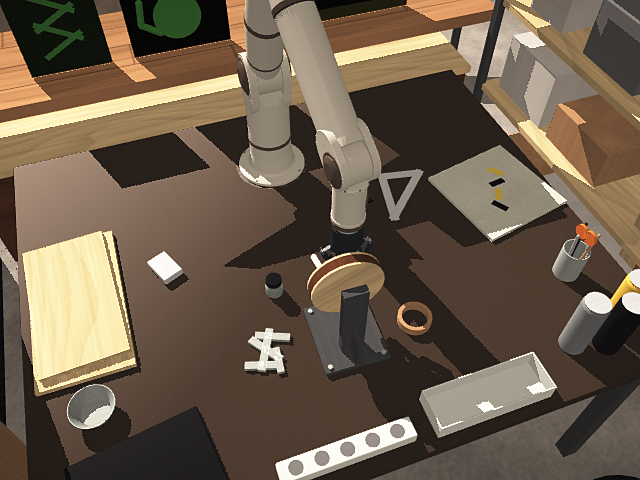

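The gripper is still holding the handle at about (345,245), and the bystanders in view, such as the jar (274,286), tape roll (415,318) and cut-out (267,352), look unmoved. The disc is at rest at about 150°, so I'm handing in.

```bash
python3 -c "
from cell import arm
print(arm.close_job())"
```

```text
the job is handed in; nothing more can be done
None
```

I handed the job in with the disc still and the handle gripped at about 60 N: a full turn put the heavy side down at a handle angle of about 145–152°, and it is held at about 150°; the hand-in returned no verdict.

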